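# Hold up the iced bun with the tongs

## Task

Pick up the tongs from the worktop, close their jaws on the green-iced bun on the cooling rack, and lift it with them, never touching that bun with the gripper's own fingers. Hold it upright and still, 10 cm or more above the rack, so that its baked underside can be checked; leave the other buns and the bowl where they stand. Finish while still holding the bun up in the tongs: do not put it down or let go.

Things in the scene. Friction and masses are not known exactly. Their poses are not given: they have to be found in the camera images.
- tongs: kitchen tongs of bare steel with black grips, 130 g, standing on edge on the worktop so that they open and close sideways; 240 mm long over all, a small steel ring behind the pivot, 30 mm high. Origin: on the worktop (underside) at the round pivot end, 26 mm across; x points along the middle line towards the jaws, z up. Balance point about 90 mm along x, in the middle of the grips
- tongs_grip (a point): where to take the tongs: midway between the two black grips (50 mm long, 30 mm high), 93 mm along x from the pivot and 22 mm above the tongs' underside; same axes as tongs. Over the outsides of the grips the tongs measure about 53 mm when open, 34 mm when the jaws are closed on a bun; squeezing the grips together closes the jaws
- tongs_jaws (a point): midway between the two jaws, 183 mm along x from the pivot (90 mm ahead of tongs_grip), 15 mm above the tongs' underside; same axes as tongs. Jaws: steel plates 47 mm long with rounded ends, 30 mm high, their faces 80 mm apart (about 88 mm over their outsides) when open; the gap shrinks 2 mm for each 1 mm that the grips are squeezed
- tongs_left: the tongs' arm on the +y side (grip, jaw), hinged at the pivot end, origin at its hinge. A spring pushes it open: about 5 N at each grip to start closing, 8 N with the jaws on a bun. The two arms move as mirror images
- tongs_right: the arm on the -y side, the mirror image of tongs_left
- bun_green: choux bun with bright green icing on top: round, 44 mm across (upright straight side from 5 to 27 mm height), 40 mm high, about 45 g, standing loose on the cooling rack; origin at the centre of its underside, z up. The three buns stand in mixed order, about 100 mm apart along the rack
- bun_white: choux bun with white icing on top: round, 44 mm across (upright straight side from 5 to 27 mm height), 40 mm high, about 45 g, standing loose on the cooling rack; origin at the centre of its underside, z up. The three buns stand in mixed order, about 100 mm apart along the rack
- bun_brown: choux bun with dark brown icing on top: round, 44 mm across (upright straight side from 5 to 27 mm height), 40 mm high, about 45 g, standing loose on the cooling rack; origin at the centre of its underside, z up. The three buns stand in mixed order, about 100 mm apart along the rack
- rack: fixed wire cooling rack, 150 mm (its x) by 300 mm (its y), its top 24 mm above the worktop, without a rim; origin under its centre on the worktop. The buns stand near its long middle line (y)
- bowl: loose steel bowl, 120 mm across, 60 mm high, to the left of the rack; origin under its centre

How it is judged:
On the way, in this order (a step that is already met when the one before it is completed fails the run):
1. the tongs are lifted off the worktop by the gripper (height (world z) of tongs above 0.02 m and contact force between the fingers and tongs above 1 N), for 0.2 s.
2. both jaws hold the green-iced bun and it is off the rack (contact force between each of tongs_left, tongs_right and bun_green above 0.3 N and contact force between bun_green and rack below 0.05 N and height (world z) of bun_green above 0.035 m), for 0.2 s.
At the end, for the whole second after the job is handed in: both jaws of the gripper-held tongs hold the green-iced bun, 80 mm or more above the rack, within 0.5 rad of upright, slower than 30 mm/s, nothing else touching it; tongs over 60 mm up; other buns within 20 mm and bowl within 30 mm of their starts (height (world z) of bun_green above 0.104 m and angle between bun_green's own z axis and vertical below 0.5 rad and linear speed of bun_green below 0.03 m/s and contact force between each of tongs_left, tongs_right and bun_green above 0.3 N and contact force between the fingers and tongs above 1 N and contact force between the fingers and bun_green below 0.1 N and contact force between bun_green and rack below 0.05 N and contact force between bun_green and bun_white below 0.05 N and contact force between bun_green and bun_brown below 0.05 N and contact force between bun_green and bowl below 0.05 N and height (world z) of tongs above 0.06 m and distance of each of bun_white, bun_brown from where it was at the start of the episode below 0.02 m and distance of bowl from where it was at the start of the episode below 0.03 m); the arm keeps its last pose, push and grip.
It fails at once if the gripper's fingers touch the green-iced bun (contact force between the fingers and bun_green above 0.5 N).
It fails at once if another bun is moved by more than 20 mm (distance of any of bun_white, bun_brown from where it was at the start of the episode above 0.02 m).
It fails at once if the bowl is moved by more than 30 mm (distance of bowl from where it was at the start of the episode above 0.03 m).
It also fails if it takes over 48 s, if anything falls off the work surface, if the arm or the gripper's body presses on something with over 40 N, if the wrist force passes 120 N, or if a joint passes its speed limit or range.

## Robot

A 6-joint arm with a two-finger parallel gripper is mounted at the origin on the work surface. World frame = base frame: x ahead of the robot, y to its left, z up, the work surface at z = 0. Lengths are in m, angles in rad, forces in N, time in s.
With the tool pointing down it reaches from about 0.3 to 0.775 m from the base axis. Payload 14.6 kg.
Tool frame: the origin (TCP) lies on the centre line of the jaws, within the pads' length; the fingertips stand 17 mm ahead of it and the grasp point (between the pads) lies 2 mm behind it; z points along the fingers, x is the direction in which the jaws open and shut, and the axes are right-handed (so a half turn about z gives the same grasp; the last joint's range is limited). The gripper opens to 94 mm and grips with 3 to 60 N. Pads are 16 mm wide; open, the fingers measure 119 mm over their backs; the gripper's body (75 mm by 177 mm) begins 78 mm behind the grasp point.
Start: joints at [-1.308, 0.3, 1.521, -0, 1.321, -0.067], TCP at [0.178, -0.52, 0.222] pointing down, gripper open.
Joint ranges: [-3.03, 3.03], [-0.79, 2.21], [0.23, 2.52], [-1.04, 4.18], [0, 3.07], [-2.55, 2.55]. Speed limits (rad/s): [2.22, 2.22, 2.57, 3.14, 3.14, 3.14].

## Interface

Orientations are given as [roll, pitch, yaw] about the fixed x, y, z axes, in that order (R = Rz(yaw) Ry(pitch) Rx(roll)).
In Python, from station import ctrl gives the robot as it stands. The module is installed in compiled form; this text tells all that it offers.
- The arm moves only by the tool drive_tool, never from a script. Its argument "increments" is a list of rows, each a list of 3 entries, a list of its own where there are three numbers: the turn, a rotation vector about the tool's x, y, z in degrees, then the shift along the tool's x, y, z in mm, then the opening, from 0 (shut) to 1 (fully open). In form: [[[ax, ay, az], [dx, dy, dz], hand], ...]. A call has 1 to 20 rows; each row shifts and turns the commanded pose from where the row before left it, along the tool's axes as they then stand; what a row does not reach is not made up. A row lasts 1/8 s, in which the tool goes at most 62.5 mm and 10.7 degrees, less where a joint would pass 70% of its speed; a pose out of reach is approached as far as the arm can. A call with a gripper value outside its range is refused whole. The fingers move at their own pace and stop on an object; "squeeze" is the grip in N (left out, the last holds). Time passes only in rows, so rows that do not move let the fingers close. It gives the time, the measured TCP pose, the force and the opening at its end, in the units of the state.
- ctrl.get_obs(): the state, without advancing time (a new reading comes with each control period).
- ctrl.camera(name): name is "scene" or "top" or "wrist"; returns the picture (400x640x3 uint8, red, green, blue); there is no depth.
- ctrl.calibration(name): a dict with "fx", "fy", "cx", "cy" (pixels), "rvec" (rotation vector, rad) and "tvec" (3), from world to camera coordinates, as OpenCV has them. Camera axes: x right, y down, z forward; pixel columns grow to the right and rows downward; lengths in m; the calibration is good to about 2 mm. A picture is of the moment at which its call begins: read the wrist's pose just before it. calibration takes no time and is no camera call; for the wrist camera it gives the pose at the moment of the call.
- ctrl.hand_in(): hands the job in, once; it reports no verdict.
The state is a dict: "time_s": time; "qpos": joint angles; "joint_vel": joint speeds; "tau": joint torques, N m; "ee_pos": TCP position; "eef_rot": TCP orientation; "force": force on the tool from outside, world axes, zero at the start; "moment": the same for the moment, N m; "grip_width": finger opening in m.
Only numpy, scipy, OpenCV 4.12 (cv2) and the standard library are available. Lean on these libraries where they do the work, as an engineer would, in place of code of your own. Each camera call takes 0.05 s, during which the arm holds its last target.

## Working session

There is one attempt and no reset: what is moved stays moved. The work goes in short steps, Python scripts to look and compute and a tool call to move; the robot and the scene stay as the last step left them, time stands still between calls to the robot, and variables do not carry over. Pictures are saved under pics/ and viewed, and the job is handed in when it is done.

Besides the shell and the picture viewer there is one more tool, called after "Emit:" as name(argument=value, ...) on one line, values as JSON. drive_tool: Moves the arm, as the interface text tells. Its arguments: {"type":"object","properties":{"increments":{"type":"array"},"squeeze":{"type":"number"}},"required":["increments"]}

```bash
mkdir -p pics; python3 - <<'E'
from station import ctrl
import cv2
o=ctrl.get_obs();print(o)
for n in ("top","scene"):
    c=ctrl.calibration(n);print(n,c)
    cv2.imwrite(f"pics/{n}0.png",ctrl.camera(n)[:,:,::-1])
E
```

```text
{'time_s': 0.0, 'qpos': array([-1.30762869e+00,  3.00496030e-01,  1.52157613e+00, -9.25547126e-06,
        1.32067253e+00, -6.66071613e-02]), 'joint_vel': array([ 1.64612911e-05, -4.78476265e-04,  6.31086082e-04,  1.67216660e-04,
        1.20166907e-03, -7.98153768e-04]), 'tau': array([ 7.35104804e-04, -5.31811559e+01, -3.52730942e+01,  7.08737341e-02,
        2.43776949e-02, -7.97226971e-05]), 'ee_pos': array([ 0.17803664, -0.52013926,  0.22187473]), 'eef_rot': array([-3.14152492e+00,  1.15008292e-03, -1.24101919e+00]), 'force': array([-0.51619808, -0.13510158, -0.27232139]), 'moment': array([-0.02430582,  0.04954413, -0.0010085 ]), 'grip_width': 0.09388387769619114}
top {'fx': 389.73009659514815, 'fy': 389.73009659514815, 'cx': 327.33088685284514, 'cy': 202.75373491964476, 'rvec': array([ 2.13443323, -2.09399609,  0.19537428]), 'tvec': array([0.03786658, 0.50231171, 0.86782526])}
scene {'fx': 437.96111924746407, 'fy': 437.96111924746407, 'cx': 315.9886341282304, 'cy': 200.51039510835278, 'rvec': array([ 1.56554887,  2.0571883 , -0.78883419]), 'tvec': array([ 0.08673195, -0.32879749,  1.65970601])}
```

View pics/top0.png

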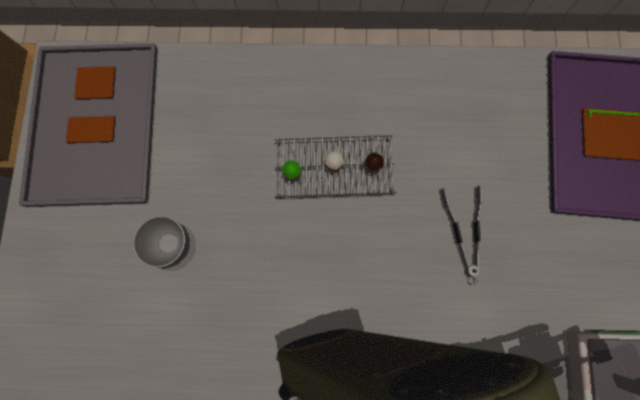

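View pics/scene0.png

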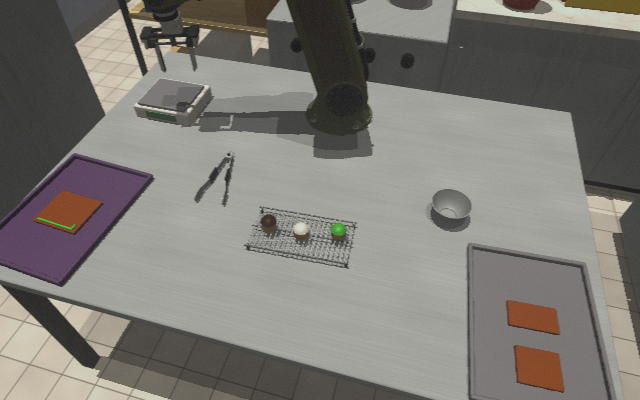

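The top view shows the tongs with the pivot near (473,271), grips near (456,232) and (476,231), and jaws near (444,195) and (478,192). The green bun is at (291,170), white at (334,160), brown at (374,162), and the bowl at (160,242). The scene view agrees.

```bash
cat > h.py <<'E'
import numpy as np,cv2
def cast(c,uv,z):
    R=cv2.Rodrigues(np.array(c["rvec"]))[0];t=np.array(c["tvec"])
    C=-R.T@t
    d=R.T@np.array([(uv[0]-c["cx"])/c["fx"],(uv[1]-c["cy"])/c["fy"],1.])
    return C+d*(z-C[2])/d[2]
def proj(c,p):
    K=np.array([[c["fx"],0,c["cx"]],[0,c["fy"],c["cy"]],[0,0,1.]])
    return cv2.projectPoints(np.array([p],float),np.array(c["rvec"]),np.array(c["tvec"]),K,None)[0].ravel()
E
python3 - <<'E'
from station import ctrl
from h import *
ct=ctrl.calibration("top");cs=ctrl.calibration("scene")
im=cv2.imread("pics/top0.png").astype(int);sc=cv2.imread("pics/scene0.png").astype(int)
def cen(m):
    n,l,s,c=cv2.connectedComponentsWithStats(m.astype(np.uint8));
    return [(s[i,4],s[i,:4].tolist(),c[i].round(1).tolist()) for i in range(1,n) if s[i,4]>=25]
def win(m,x0,y0,x1,y1):
    o=np.zeros_like(m);o[y0:y1,x0:x1]=m[y0:y1,x0:x1];return o
for nm,I,c,b in (("top",im,ct,(270,140,310,195)),("scene",sc,cs,(325,215,355,245))):
    g=win((I[:,:,1]>I[:,:,2]+40)&(I[:,:,1]>I[:,:,0]+40),*b)
    for e in cen(g): print(nm,"green",e,cast(c,e[2],0.054).round(4))
w=win(im.sum(2)>480,320,145,350,175)
for e in cen(w): print("white",e,cast(ct,e[2],.054).round(4))
d=win((im.sum(2)<150),360,145,390,175)
for e in cen(d): print("brown",e,cast(ct,e[2],.054).round(4))
k=win(im.sum(2)<100,435,210,490,255)
for e in cen(k): print("grip",e,cast(ct,e[2],.025).round(4))
for n,p in dict(piv=(474,271),jl=(441,190),jr=(478,187)).items(): print(n,cast(ct,p,.03).round(4))
for p in ((276,138),(391,136),(276,198),(393,193)): print("rack",cast(ct,p,.024).round(4))
print("bowl",cast(ct,(160,242),.06).round(4))
cv2.imwrite("pics/crop0.png",cv2.resize(im[175:295,425:500].astype(np.uint8),None,fx=5,fy=5,interpolation=cv2.INTER_NEAREST)) 
E
```

```text
top green (np.int32(227), [282, 161, 18, 18], [291.1, 169.2]) [0.5805 0.1354 0.054 ]
scene green (np.int32(156), [331, 223, 16, 13], [338.0, 228.8]) [0.5825 0.1343 0.054 ]
brown (np.int32(315), [362, 153, 22, 22], [373.1, 163.1]) [ 0.599  -0.0599  0.054 ]
grip (np.int32(89), [474, 221, 5, 22], [475.7, 231.9]) [ 0.4422 -0.3058  0.025 ]
grip (np.int32(75), [453, 223, 8, 21], [456.1, 232.7]) [ 0.4394 -0.2593  0.025 ]
piv [ 0.3504 -0.2951  0.03  ]
jl [ 0.5417 -0.2259  0.03  ]
jr [ 0.5507 -0.3153  0.03  ]
rack [0.6694 0.1796 0.024 ]
rack [ 0.6795 -0.108   0.024 ]
rack [0.516  0.1726 0.024 ]
rack [ 0.5335 -0.1111  0.024 ]
bowl [0.4009 0.4284 0.06  ]
```

View pics/crop0.png

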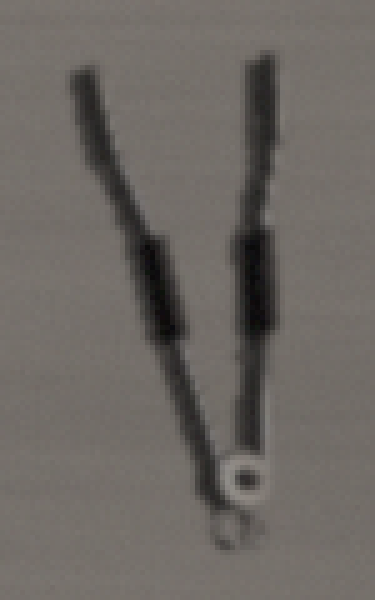

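```bash
cat >> h.py <<'E'
from scipy.spatial.transform import Rotation as Rn
def delta(o,target,yaw):
    "turn about tool axes (deg) first, then shift in the new tool axes (mm)"
    R0=Rn.from_euler('xyz',o["eef_rot"]);R1=Rn.from_euler('xyz',[np.pi,0,yaw])
    rv=(R0.inv()*R1).as_rotvec(degrees=True)
    return rv.round(2),(R1.inv().apply(np.array(target)-o["ee_pos"])*1000).round(1)
E
python3 - <<'E'
from station import ctrl
from h import *
o=ctrl.get_obs();print(delta(o,(.442,-.2833,.15),-np.pi/2+.12))
E
```

```text
(array([ 0.  ,  0.06, 12.02]), array([-203.6, -290.4,   72. ]))
```

Emit:
drive_tool(increments=[[[0,0,6],[0,0,0],1],[[0,0,6],[0,0,0],1],[[0,0,0],[-17,-24,6],1],[[0,0,0],[-17,-24,6],1],[[0,0,0],[-17,-24,6],1],[[0,0,0],[-17,-24,6],1],[[0,0,0],[-17,-24,6],1],[[0,0,0],[-17,-24,6],1],[[0,0,0],[-17,-24,6],1],[[0,0,0],[-17,-24,6],1],[[0,0,0],[-17,-24,6],1],[[0,0,0],[-17,-24,6],1],[[0,0,0],[-17,-24,6],1],[[0,0,0],[-17,-24,6],1],[[0,0,0],[0,0,0],1],[[0,0,0],[0,0,0],1]])

```text
time_s: 2.1
ee_pos: [0.4391, -0.2836, 0.1504]
eef_rot: [3.141, 0.0, -1.45]
force: [0.6, -0.1, 0.0]
grip_width: 0.0941
```

```bash
python3 - <<'E'
from station import ctrl
from h import *
o=ctrl.get_obs();print(o["time_s"],o["ee_pos"],o["eef_rot"],delta(o,(.442,-.2833,.15),-np.pi/2+.12))
c=ctrl.calibration("wrist");I=ctrl.camera("wrist")
import json;json.dump({k:np.array(v).tolist() for k,v in c.items()},open("w1.json","w"))
cv2.imwrite("pics/w1.png",I[:,:,::-1])
print(proj(c,(.442,-.2833,.03)))
E
```

```text
2.1 [ 0.4391165  -0.28357824  0.15041256] [ 3.14126498e+00  1.25792001e-04 -1.45043903e+00] (array([0.02, 0.01, 0.02]), array([ 0.1, -2.9,  0.4]))
[324.60125191 194.92099418]
```

View pics/w1.png

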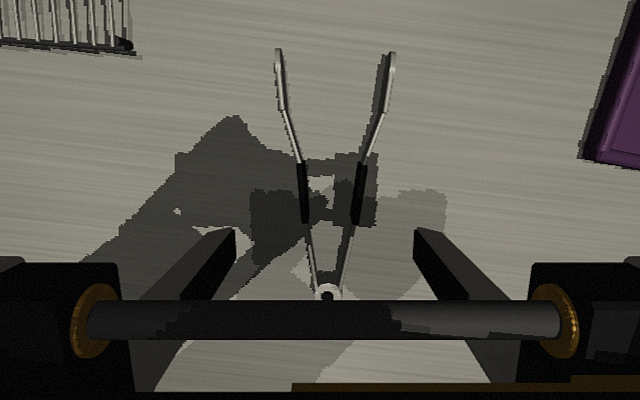

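The wrist view shows the tongs centred between the fingers. The grips run from (300,163) to (306,222) and from (361,163) to (356,222), the jaw tips are at (279,50) and (391,53), and the pivot is at (328,291).

```bash
python3 - <<'E'
from h import *
import json
c=json.load(open("w1.json"))
g=cast(c,(331,192),.03);j=cast(c,(335,51),.03);p=cast(c,(328,291),.03)
print(g,j,p,np.linalg.norm(g-p),np.linalg.norm(j-p),np.arctan2(*(j-p)[1::-1]),np.arctan2(*(g-p)[1::-1]))
print(np.linalg.norm(cast(c,(303,192),.03)-cast(c,(359,192),.03)))
E
```

```text
[ 0.4450034 -0.2881277  0.03     ] [ 0.55075389 -0.27796679  0.03      ] [ 0.3581997  -0.29630252  0.03      ] 0.08718778846901916 0.1934252222111817 0.09493746349994626 0.09389902886550822
0.045081289061110724
```

```bash
python3 - <<'E'
from station import ctrl
from h import *
o=ctrl.get_obs();print(delta(o,(.444,-.286,.021),-np.pi/2+.10))
E
```

```text
(array([ 0.01, -0.  ,  1.13]), array([  2.7,  -4.7, 129.5]))
```

Emit:
drive_tool(increments=[[[0,0,1],[2.5,-5,0],1],[[0,0,0],[0,0,20],1],[[0,0,0],[0,0,20],1],[[0,0,0],[0,0,20],1],[[0,0,0],[0,0,20],1],[[0,0,0],[0,0,20],1],[[0,0,0],[0,0,15],1],[[0,0,0],[0,0,8],1],[[0,0,0],[0,0,6],1],[[0,0,0],[0,0,0],1],[[0,0,0],[0,0,0],1]], squeeze=20)

```text
time_s: 3.52
ee_pos: [0.445, -0.2853, 0.0219]
eef_rot: [-3.141, -0.0, -1.468]
force: [0.3, 0.0, 0.6]
grip_width: 0.094
```

Emit:
drive_tool(increments=[[[0,0,0],[0,0,0],0.7],[[0,0,0],[0,0,0],0.6],[[0,0,0],[0,0,0],0.55],[[0,0,0],[0,0,0],0.52],[[0,0,0],[0,0,0],0.51],[[0,0,0],[0,0,0],0.51],[[0,0,0],[0,0,0],0.51],[[0,0,0],[0,0,0],0.51]], squeeze=20)

```text
time_s: 4.53
ee_pos: [0.4449, -0.2851, 0.0215]
eef_rot: [-3.141, -0.0, -1.468]
force: [-0.2, 0.7, 0.4]
grip_width: 0.0482
```

```bash
python3 - <<'E'
from station import ctrl
from h import *
o=ctrl.get_obs();print(o["time_s"],o["ee_pos"],o["eef_rot"],o["grip_width"],o["force"])
cv2.imwrite("pics/w2.png",ctrl.camera("wrist")[:,:,::-1])
E
```

```text
4.525 [ 0.44485422 -0.28514258  0.02148757] [-3.14149263e+00 -6.77935171e-05 -1.46787256e+00] 0.04818049839433012 [-0.23362352  0.74005405  0.42467617]
```

View pics/w2.png

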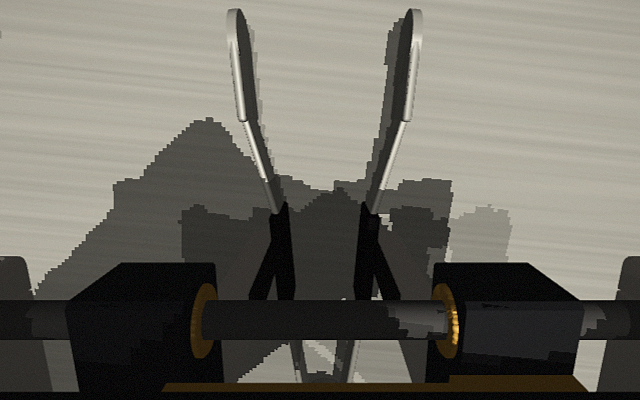

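The fingers are on both grips at a width of 48 mm. The jaws are open and roughly symmetric, with tips near (236,12) and (415,12). Next I lift.

Emit:
drive_tool(increments=[[[0,0,0],[0,0,-5],0.51],[[0,0,0],[0,0,-10],0.51],[[0,0,0],[0,0,-15],0.51],[[0,0,0],[0,0,-20],0.51],[[0,0,0],[0,0,-20],0.51],[[0,0,0],[0,0,-20],0.51],[[0,0,0],[0,0,-20],0.51],[[0,0,0],[0,0,-15],0.51],[[0,0,0],[0,0,-5],0.51],[[0,0,0],[0,0,0],0.51],[[0,0,0],[0,0,0],0.51],[[0,0,0],[0,0,0],0.51]])

```text
time_s: 6.08
ee_pos: [0.4446, -0.285, 0.1509]
eef_rot: [3.141, 0.001, -1.468]
force: [0.8, 0.8, -1.5]
grip_width: 0.0479
```

```bash
python3 - <<'E'
from station import ctrl
from h import *
o=ctrl.get_obs();print(o["time_s"],o["ee_pos"],o["eef_rot"],o["grip_width"],o["force"],o["moment"])
c=ctrl.calibration("wrist")
import json;json.dump({k:np.array(v).tolist() for k,v in c.items()},open("w3.json","w"))
cv2.imwrite("pics/w3.png",ctrl.camera("wrist")[:,:,::-1])
I=ctrl.camera("scene");cv2.imwrite("pics/s3.png",cv2.resize(I[90:240,140:380,::-1],None,fx=3,fy=3))
T=Rn.from_euler('xyz',o["eef_rot"])
for s in (-39,39): # expected jaw tip top centres
    print(proj(c,T.apply([s/1000,-.114,-.010])+o["ee_pos"]))
E
```

```text
6.075 [ 0.4446299  -0.28500616  0.15088817] [ 3.14087571e+00  6.89908864e-04 -1.46791664e+00] 0.04787847183370754 [ 0.77045356  0.80681888 -1.54143497] [ 0.02036847 -0.01617111  0.04155115]
[222.22776125 -15.43468037]
[427.14325641 -15.70838551]
```

View pics/w3.png

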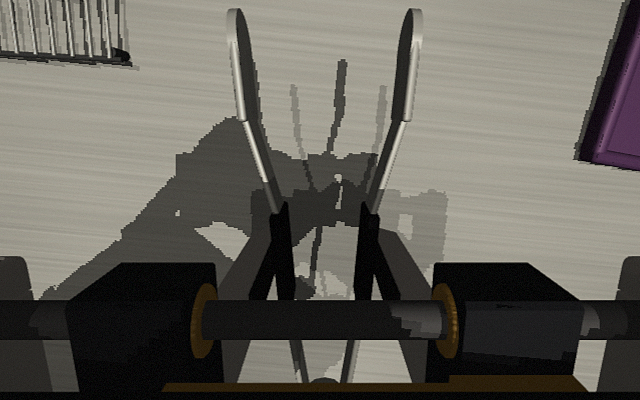

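View pics/s3.png

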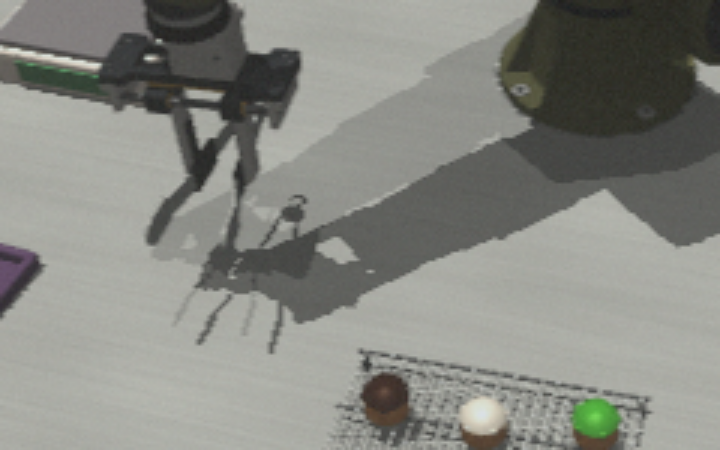

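```bash
python3 - <<'E'
from station import ctrl
from h import *
import json
c=json.load(open("w3.json"));o=ctrl.get_obs();T=Rn.from_euler('xyz',o["eef_rot"])
for uv in ((236,9),(414,9),(240,120),(408,120),(275,208),(369,208)):
  print(uv,[(T.inv().apply(cast(c,uv,o["ee_pos"][2]+h)-o["ee_pos"])*1000).round(1)[:2] for h in (.0085,-.006)])
E
```

```text
(236, 9) [array([ -34.6, -105.8]), array([ -37.8, -109.6])]
(414, 9) [array([  34.7, -105.7]), array([  38. , -109.5])]
(240, 120) [array([-35.4, -63.6]), array([-38.7, -63.4])]
(408, 120) [array([ 34.6, -63.5]), array([ 37.9, -63.3])]
(275, 208) [array([-22. , -25.7]), array([-24.1, -21.9])]
(369, 208) [array([ 19.4, -25.6]), array([ 21.3, -21.9])]
```

```bash
python3 - <<'E'
from station import ctrl
from h import *
o=ctrl.get_obs();print(delta(o,(.46,.1261,.155),-1.468))
E
```

```text
(array([0.03, 0.02, 0.01]), array([-407.4,  -57.4,   -3.9]))
```

Emit:
drive_tool(increments=[[[0,0,0],[-10,-1,0],0.51],[[0,0,0],[-20,-3,0],0.51],[[0,0,0],[-27,-4,0],0.51],[[0,0,0],[-27,-4,0],0.51],[[0,0,0],[-27,-4,0],0.51],[[0,0,0],[-27,-4,0],0.51],[[0,0,0],[-27,-4,0],0.51],[[0,0,0],[-27,-4,0],0.51],[[0,0,0],[-27,-4,0],0.51],[[0,0,0],[-27,-4,0],0.51],[[0,0,0],[-27,-4,0],0.51],[[0,0,0],[-27,-4,0],0.51],[[0,0,0],[-27,-4,0],0.51],[[0,0,0],[-27,-4,0],0.51],[[0,0,0],[-27,-4,0],0.51],[[0,0,0],[-18,-2,-3],0.51],[[0,0,0],[-8,0,-1],0.51],[[0,0,0],[0,0,0],0.51],[[0,0,0],[0,0,0],0.51],[[0,0,0],[0,0,0],0.51]])

```text
time_s: 8.68
ee_pos: [0.4607, 0.1252, 0.1554]
eef_rot: [3.142, -0.0, -1.469]
force: [0.3, -0.5, -0.9]
grip_width: 0.0479
```

```bash
python3 - <<'E'
from station import ctrl
from h import *
o=ctrl.get_obs();print(o["time_s"],o["ee_pos"],o["eef_rot"],o["grip_width"],o["force"])
c=ctrl.calibration("wrist");I=ctrl.camera("wrist")[:,:,::-1]
cv2.imwrite("pics/w4.png",I);J=I.astype(int)
g=((J[:,:,1]>J[:,:,2]+40)&(J[:,:,1]>J[:,:,0]+40)).astype(np.uint8)
n,l,s,ce=cv2.connectedComponentsWithStats(g)
for i in range(1,n):
  if s[i,4]>80: print(s[i],ce[i],[cast(c,ce[i],h).round(4) for h in (.05,.054,.058)])
E
```

```text
8.675 [0.46066048 0.12522041 0.15540775] [ 3.14152678e+00 -2.46457295e-05 -1.46862486e+00] 0.047892731886528095 [ 0.2589928  -0.47091526 -0.91458379]
[ 294    0   66   70 3573] [327.10411419  32.97984887] [array([0.5809, 0.1356, 0.05  ]), array([0.5801, 0.1356, 0.054 ]), array([0.5793, 0.1355, 0.058 ])]
```

View pics/w4.png

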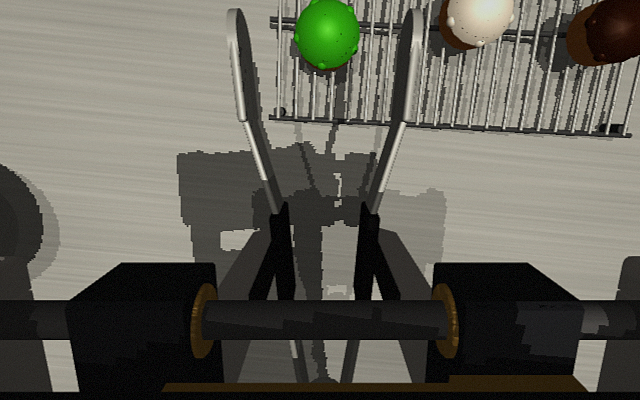

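The green bun is centred at (327,33) between the jaws, and the white bun is at about (479,15). The three views agree on the green bun's position to within 2 mm. The target is now computed, with the clearance to the white bun.

```bash
python3 - <<'E'
from station import ctrl
from h import *
o=ctrl.get_obs();c=ctrl.calibration("wrist")
T=Rn.from_euler('xyz',o["eef_rot"])
print("white",cast(c,(479,14),.054),T.inv().apply(cast(c,(479,14),.054)-np.array([.5805,.1356,.054])))
b=np.array([.5805,.1356,0]);t=b-T.apply([0,-.087,0]);t[2]=.0515
print(t,delta(o,t,-1.4686))
E
```

```text
white [0.60218373 0.03525584 0.054     ] [ 1.02032421e-01 -1.13366665e-02  1.35459291e-06]
[0.49395366 0.12672696 0.0515    ] (array([ 0.01, -0.  , -0.  ]), array([  1.9, -33.2, 103.9]))
```

Emit:
drive_tool(increments=[[[0,0,0],[1,-10,0],0.51],[[0,0,0],[1,-13,0],0.51],[[0,0,0],[0,-10,0],0.51],[[0,0,0],[0,0,10],0.51],[[0,0,0],[0,0,15],0.51],[[0,0,0],[0,0,15],0.51],[[0,0,0],[0,0,15],0.51],[[0,0,0],[0,0,15],0.51],[[0,0,0],[0,0,12],0.51],[[0,0,0],[0,0,10],0.51],[[0,0,0],[0,0,7],0.51],[[0,0,0],[0,0,4],0.51],[[0,0,0],[0,0,0],0.51],[[0,0,0],[0,0,0],0.51]])

```text
time_s: 10.48
ee_pos: [0.4939, 0.1271, 0.0528]
eef_rot: [-3.141, 0.0, -1.468]
force: [-0.2, 0.6, -1.0]
grip_width: 0.048
```

```bash
python3 - <<'E'
from station import ctrl
from h import *
o=ctrl.get_obs();print(o["time_s"],o["ee_pos"],o["eef_rot"],o["grip_width"],o["force"])
I=ctrl.camera("wrist")[:,:,::-1]
cv2.imwrite("pics/w5.png",I)
I=ctrl.camera("scene");cv2.imwrite("pics/s5.png",cv2.resize(I[120:270,220:460,::-1],None,fx=3,fy=3))
E
```

```text
10.475 [0.49392132 0.12711632 0.05277613] [-3.14099022e+00  3.31451482e-05 -1.46786273e+00] 0.04801654903657609 [-0.15244801  0.57817617 -0.99451692]
```

View pics/w5.png

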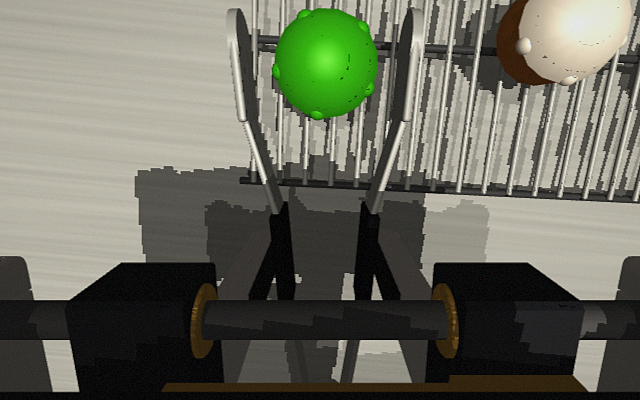

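View pics/s5.png

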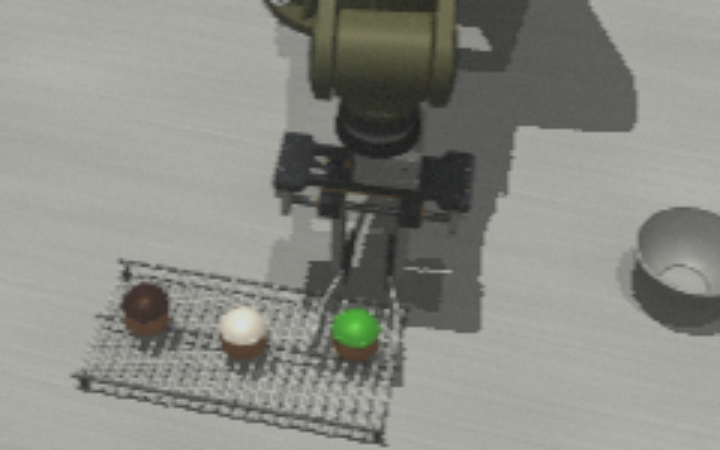

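The bun at (326,64) is centred between the jaws at x 240 and 410, and nothing is in contact. Now I close gently.

Emit:
drive_tool(increments=[[[0,0,0],[0,0,0],0.47],[[0,0,0],[0,0,0],0.44],[[0,0,0],[0,0,0],0.41],[[0,0,0],[0,0,0],0.39],[[0,0,0],[0,0,0],0.37],[[0,0,0],[0,0,0],0.35],[[0,0,0],[0,0,0],0.33],[[0,0,0],[0,0,0],0.3],[[0,0,0],[0,0,0],0.25],[[0,0,0],[0,0,0],0.25],[[0,0,0],[0,0,0],0.25],[[0,0,0],[0,0,0],0.25]], squeeze=25)

```text
time_s: 12.08
ee_pos: [0.4937, 0.1271, 0.0525]
eef_rot: [-3.142, 0.0, -1.468]
force: [0.0, -0.1, -1.2]
grip_width: 0.0338
```

```bash
python3 - <<'E'
from station import ctrl
from h import *
o=ctrl.get_obs();print(o["time_s"],o["ee_pos"],o["eef_rot"],o["grip_width"],o["force"])
cv2.imwrite("pics/w6.png",ctrl.camera("wrist")[:,:,::-1])
E
```

```text
12.075 [0.49373    0.12708664 0.05246337] [-3.14153921e+00  4.93596214e-06 -1.46784408e+00] 0.03378346650425693 [ 0.00162515 -0.09580925 -1.20208002]
```

View pics/w6.png

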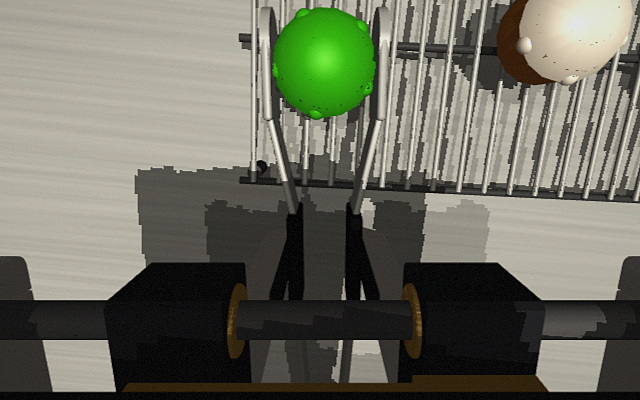

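The jaws are closed on the bun at a width of 33.8 mm, where about 34 mm was expected. Now I lift slowly.

Emit:
drive_tool(increments=[[[0,0,0],[0,0,-3],0.25],[[0,0,0],[0,0,-5],0.25],[[0,0,0],[0,0,-8],0.25],[[0,0,0],[0,0,-10],0.25],[[0,0,0],[0,0,-12],0.25],[[0,0,0],[0,0,-12],0.25],[[0,0,0],[0,0,-12],0.25],[[0,0,0],[0,0,-12],0.25],[[0,0,0],[0,0,-12],0.25],[[0,0,0],[0,0,-12],0.25],[[0,0,0],[0,0,-12],0.25],[[0,0,0],[0,0,-12],0.25],[[0,0,0],[0,0,-8],0.25],[[0,0,0],[0,0,-5],0.25],[[0,0,0],[0,0,-3],0.25],[[0,0,0],[0,0,0],0.25],[[0,0,0],[0,0,0],0.25],[[0,0,0],[0,0,0],0.25],[[0,0,0],[0,0,0],0.25],[[0,0,0],[0,0,0],0.25]])

```text
time_s: 14.62
ee_pos: [0.4937, 0.1271, 0.1904]
eef_rot: [3.141, -0.0, -1.468]
force: [0.2, -0.2, -1.2]
grip_width: 0.0339
```

```bash
python3 - <<'E'
from station import ctrl
from h import *
o=ctrl.get_obs();print(o["time_s"],o["ee_pos"],o["eef_rot"],o["grip_width"],o["force"],abs(o["joint_vel"]).max())
cv2.imwrite("pics/w7.png",ctrl.camera("wrist")[:,:,::-1])
cs=ctrl.calibration("scene");S=ctrl.camera("scene")[:,:,::-1];J=S.astype(int)
cv2.imwrite("pics/s7.png",cv2.resize(S[120:270,220:460],None,fx=3,fy=3))
g=((J[:,:,1]>J[:,:,2]+40)&(J[:,:,1]>J[:,:,0]+40)).astype(np.uint8)
n,l,s,ce=cv2.connectedComponentsWithStats(g)
for i in range(1,n):
  if s[i,4]>80: print(s[i],ce[i])
for z in (.16,.17,.18): print(z,proj(cs,(.5805,.1356,z)))
E
```

```text
14.625 [0.49368736 0.12707284 0.19040369] [ 3.14149849e+00 -8.73089148e-06 -1.46790241e+00] 0.03393911637092819 [ 0.22619288 -0.15535671 -1.17530844] 0.0029727137660348615
[333 189  16  14 175] [340.43428571 195.20571429]
[ 37 218  39  12  82] [ 56.84146341 223.67073171]
0.16 [340.22657088 203.06190226]
0.17 [340.39014349 200.49526265]
0.18 [340.55587232 197.89478963]
```

View pics/w7.png

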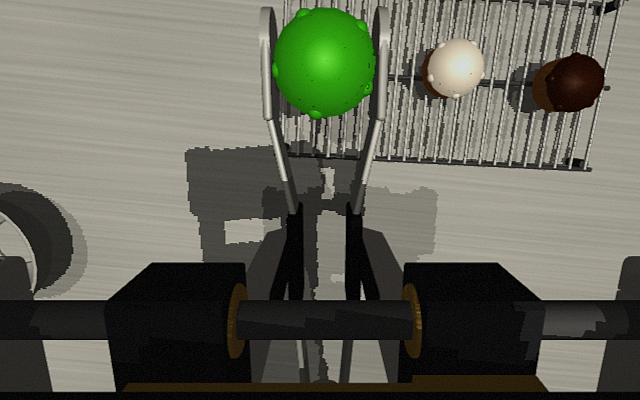

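View pics/s7.png

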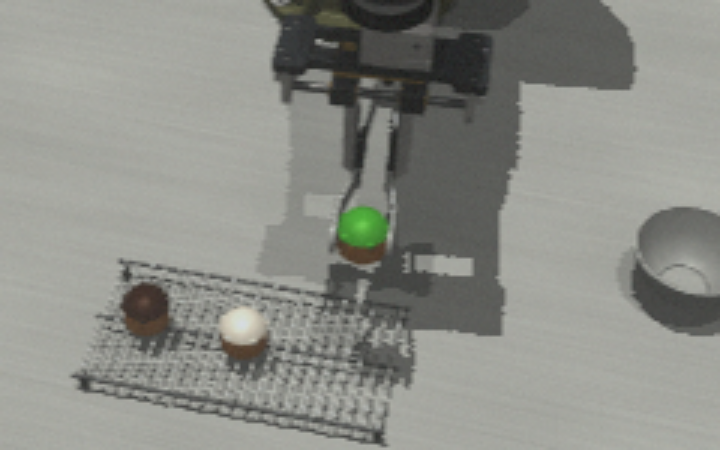

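The bun is held upright in the jaws, unchanged in the wrist view at (324,62). The scene view puts its underside about 0.16 m up. The other buns and the bowl are where they were, and the arm is still.

```bash
python3 -c "
from station import ctrl
print(ctrl.hand_in())"
```

```text
the job is handed in; nothing more can be done
None
```

I picked up the tongs by their grips and closed the jaws on the green-iced bun. I then lifted it about 138 mm and handed the job in at about 14.7 s, still holding it.

**Hold:** the grip width stayed at 33.9 mm through the lift, where about 34 mm is expected with the jaws on a bun. The bun sat in the same place in the wrist view before and after the lift. The arm was still.

**Height and surroundings:** the lift distance and the scene view both put the bun's underside at about 0.16 m, roughly 0.135 m above the rack. It looked upright and clear of everything. In the scene picture, the white bun, brown bun and bowl are where they were. The fingers stayed about 87 mm behind the bun throughout.

**Disagreements:** the wrist and top views differed by up to 8 mm on where the tongs' pivot and jaws lay, and by about 5 mm on the grips, so I aimed between them. After the pick-up, the jaws measured 87 mm ahead of the tool centre instead of 90 mm, and I used 87 mm to line up on the bun. No check failed. The contact forces on the bun can't be read from the state, so I judged them from the grip width and the pictures.

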